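Load the dry block heater and seat its indexed cover

TASK

Load both capped vials into bores of the dry block heater, one in each, then set the blue domed cover on the heater's notched ring so that its three lugs drop into the notches and it sits fully home and level. The ring has been clamped at an unknown angle, so feel for the notches. Leave the flask, the carton and the dropper bottle where they stand.

Things in the scene. Friction and masses are not known exactly. Their poses are not given: they have to be found in the camera images.
- heater: White dry block heater, fixed, 190 (x) x 180 (y) x 85 mm high; display and dial on its -x face. Origin: centre of its underside, z up. In the middle a square 76 mm aluminium block with three open bores, its top at 93 mm; round it a steel ring with notches, see ring_top.
- ring_top (a point): Centre of the steel ring's top face, 97 mm above the heater's underside; axes of the heater, NOT of the ring. Ring: inner/outer diameter 108/144 mm, rigid, three notches 120 degrees apart, each 19 mm wide, 9 mm deep, open right across. It is clamped at an unknown angle: one notch lies within 0.45 rad either side of the heater's +x; no pose tells where (feel for it, or look).
- bore0 (a point): Mouth centre of bore 0, in the block's top face (93 mm above the heater's underside): 19.5 mm diameter, 32 mm deep, for a 16 mm vial. Any of the three bores will do; bore centres are at least 42 mm apart.
- bore1 (a point): Mouth centre of bore 1, in the block's top face (93 mm above the heater's underside): 19.5 mm diameter, 32 mm deep, for a 16 mm vial. Any of the three bores will do; bore centres are at least 42 mm apart.
- bore2 (a point): Mouth centre of bore 2, in the block's top face (93 mm above the heater's underside): 19.5 mm diameter, 32 mm deep, for a 16 mm vial. Any of the three bores will do; bore centres are at least 42 mm apart.
- cover: Blue domed cover, loose, standing upright on the bench at the start: 132 mm diameter, 82 mm high, hollow (clears loaded vials), about 0.32 kg. Origin: on its axis, level with the lugs' undersides; z up. Out of line its lugs stand on the ring (origin 97 mm above the heater's underside); in line they drop 8 mm into the notches and the skirt rests on the ring (origin at 89 mm).
- handle (a point): Top centre of the cover's white bar handle, 82 mm above the cover's origin. The bar is 44 mm long along the cover's x, 14 mm thick along its y, and rises 30 mm from the dome's top (at 52 mm).
- lug (a point): Underside centre of one of the cover's three orange lugs, 62 mm from its axis in its +x direction; the others at +/-120 degrees. Each is 12 mm wide, 8 mm radially and hangs 8 mm below the skirt's edge; orange stripes on the skirt mark them. Loose fit: 3.5 mm either side in a notch, or +/-0.055 rad when centred.
- rack: Blue plastic vial rack, fixed, 60 (x) x 130 (y) x 30 mm high; origin at the centre of its underside. Two holes 18 mm deep, 35 mm either side along its y, hold the vials with their bottoms 12 mm above the bench.
- vial_a: Capped amber glass vial, 16 mm diameter, 60 mm tall with its white cap (also 16 mm), about 25 g, upright in the rack. Origin: centre of its bottom, z up. Fully down in a bore its bottom is 61 mm above the heater's underside and it stands 28 mm proud of the block.
- vial_b: The second vial, the same as vial_a, in the rack's other hole.
- flask: Bystander: conical green glass flask with yellow collar and black stopper, 64 mm diameter, 98 mm tall; origin at the centre of its bottom.
- carton: Bystander: blue slide carton, 50 x 85 x 26 mm; origin at the centre of its underside.
- dropper: Bystander: small amber dropper bottle with black cap, 34 mm diameter, 70 mm tall; origin at the centre of its bottom.
Things that resemble listed ones, but are neither listed nor needed, are in the scene too. What is shaped like the vial_b but green or pink is not meant.

How it is judged:
By the outcome, as a careful person would: the job done as asked, in the order asked, and still so for the second after the job is handed in, with the robot touching nothing.
It also fails if it takes over 72 s, if anything falls off the work surface, if the arm or the gripper's body presses on something with over 40 N, if the wrist force passes 120 N, or if a joint passes its speed limit or range.

ROBOT

A 6-joint arm with a two-finger parallel gripper is mounted at the origin on the work surface. World frame = base frame: x ahead of the robot, y to its left, z up, the work surface at z = 0. Lengths are in m, angles in rad, forces in N, time in s.
With the tool pointing down it reaches from about 0.375 to 0.9 m from the base axis. Payload 3.1 kg.
Tool frame: the origin (TCP) lies midway between the tips of the shut fingers; the grasp point (between the pads) lies 19 mm behind it; z points along the fingers, y is the line along which they close (so a half turn about z gives the same grasp; the last joint's range is limited). The gripper opens to 87 mm and grips with 3 to 60 N. Pads are 19 mm wide; open, the fingers measure 117 mm over their backs; the gripper's body (75 mm by 190 mm) begins 51 mm behind the grasp point.
Start: joints at [-1.429, 0.527, 1.433, -0, 1.181, -0.178], TCP at [0.197, -0.593, 0.223] pointing down, gripper open.
Joint ranges: [-3.08, 3.08], [-0.75, 2.2], [0.22, 2.44], [-1.43, 4.57], [0, 2.65], [-2.85, 2.85]. Speed limits (rad/s): [2.79, 2.79, 3.14, 3.14, 3.14, 3.14].

INTERFACE

Orientations are given as a rotation vector (axis times angle).
In Python, from station import * gives the robot as it stands. The module is installed in compiled form; this text tells all that it offers. Calls block until the motion is done:
- goto(position, orientation): joint-space move of the TCP to a pose.
- movel(position, rate=0.15, frame=None): straight line of the TCP; frame=None keeps the orientation; rate is the mean speed in m/s.
- move_j(angles): joint-space move.
- command_gripper(opening, squeeze=None): opening from 0.0 (shut) to 1.0 (fully open); squeeze is the grip in N (None keeps the last); returns when the fingers have stopped.
- dwell(seconds).
- inverse_kinematics(position, orientation): joint angles nearest the present ones, or None.
- get_obs(): the state.
- capture(name): name is "scene" or "side" or "wrist"; returns the picture (384x512x3 uint8, red, green, blue); there is no depth.
- calibration(name): a dict with "intrinsics" (3x3 intrinsics, pixels), "world_from_camera" (4x4, takes a point from camera to world coordinates). Camera axes: x right, y down, z forward; pixel columns grow to the right and rows downward; lengths in m; the calibration is good to about 2 mm. A picture is of the moment at which its call begins: read the wrist's pose just before it. calibration takes no time and is no camera call; for the wrist camera it gives the pose at the moment of the call.
A pose or a line that the arm cannot do raises IKError and nothing moves.
- job_done(): hands the job in; it is judged then, once.
The state is a dict: "time": time; "joint_pos": joint angles; "qvel": joint speeds; "effort": joint torques, N m; "tcp_pos": TCP position; "orientation": TCP orientation; "ft_force": force on the tool from outside, world axes, zero at the start; "moment": the same for the moment, N m; "grip_width": opening from 0.0 (shut) to 1.0 (fully open); "finger_force": force on a finger pad.
Only numpy, scipy, OpenCV 4.12 (cv2) and the standard library are available. Lean on these libraries where they do the work, as an engineer would, in place of code of your own. Each camera call takes 0.05 s, during which the arm holds its last target. There are 200 camera calls.

## Working session

There is one attempt and no reset: what is moved stays moved. The work goes in short steps, each a Python script; the robot and the scene stay as the last script left them, time stands still between calls to the robot, and variables do not carry over. Pictures are saved under pics/ and viewed, at most 10 in all, crops included, and the job is handed in when it is done.

```bash
mkdir -p pics; ls; python3 - <<'E'
from station import *
import cv2,numpy as np
ims=[]
for n in ("scene","side"):
    im=capture(n)[:,:,::-1]; cv2.imwrite(f"pics/{n}0.png",im); c=calibration(n); print(n,c["intrinsics"],c["world_from_camera"].round(3)); ims.append(im)
cv2.imwrite("pics/w0.png",capture("wrist")[:,:,::-1]); print(calibration("wrist"))
print(get_obs())
E
```

```text
pics
scene [[380.17448917   0.         249.33794292]
 [  0.         380.17448917 185.73767364]
 [  0.           0.           1.        ]] [[-0.65   0.461 -0.604  1.182]
 [ 0.76   0.379 -0.529  0.559]
 [-0.015 -0.802 -0.597  0.705]
 [ 0.     0.     0.     1.   ]]
side [[466.86505321   0.         254.86651009]
 [  0.         466.86505321 181.31443789]
 [  0.           0.           1.        ]] [[ 0.989 -0.109  0.104  0.442]
 [-0.15  -0.722  0.676 -0.771]
 [ 0.001 -0.683 -0.73   0.923]
 [ 0.     0.     0.     1.   ]]
{'intrinsics': array([[334.17652271,   0.        , 252.06274126],
       [  0.        , 334.17652271, 196.27248849],
       [  0.        ,   0.        ,   1.        ]]), 'world_from_camera': array([[ 3.17028467e-01, -9.05310019e-01, -2.82677767e-01,
         2.75720485e-01],
       [-9.48415728e-01, -3.02853920e-01, -9.37395825e-02,
        -5.67361664e-01],
       [-7.46686593e-04,  2.97814156e-01, -9.54623575e-01,
         3.85335297e-01],
       [ 0.00000000e+00,  0.00000000e+00,  0.00000000e+00,
         1.00000000e+00]])}
{'time': 0.15, 'joint_pos': array([-1.42848831e+00,  5.28284798e-01,  1.43360608e+00, -6.69993274e-06,
        1.18143059e+00, -1.78504574e-01]), 'qvel': array([ 0.0003834 , -0.00351232, -0.00552322,  0.00016976, -0.00030677,
        0.00120872]), 'effort': array([ 5.72141289e-04, -4.40431345e+01, -1.76842296e+01,  6.33619633e-02,
        5.52669866e-02, -9.30356259e-05]), 'tcp_pos': array([ 0.19702715, -0.59252929,  0.22177728]), 'orientation': array([-3.09955527e+00, -5.01500836e-01, -3.93923356e-05]), 'ft_force': array([ 0.69038812,  0.48791989, -0.50730927]), 'moment': array([-0.06302947,  0.01612653, -0.02536217]), 'finger_force': 0.0, 'grip_width': 0.9988093752300522}
```

View pics/scene0.png

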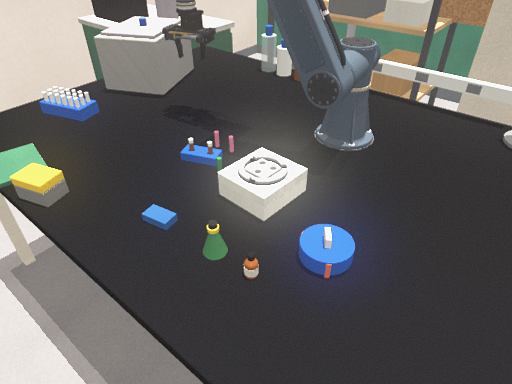

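View pics/side0.png

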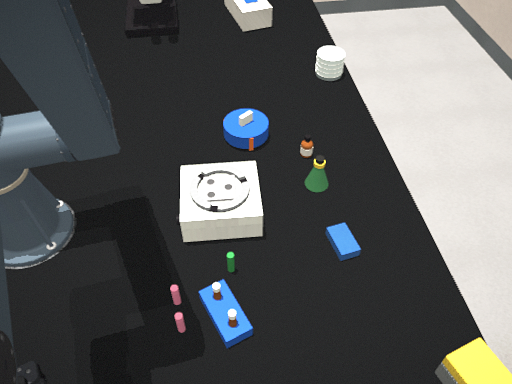

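Side view: heater block centre ≈(221,190) with notches (dark) near (201,177), (243,179) and (214,208). Cover is at (246,127), with its handle at (246,118) and orange lug stripe at (251,144).
Vial candidates, side view: white-capped ambers in the rack at (216,287) and (232,314); pinks at (175,295) and (180,322); green at (231,262). The two in the rack fit (amber, white cap, blue rack). There is also a far-off blue rack of white tubes at scene (68,103), which is too distant and has the wrong count.

```bash
cat > h.py <<'E'
from station import *
import cv2,numpy as np
from scipy.spatial.transform import Rotation as R
def ray(c,uv):
    K,T=c["intrinsics"],c["world_from_camera"]
    d=T[:3,:3]@np.linalg.solve(K,[uv[0],uv[1],1]); return T[:3,3],d/np.linalg.norm(d)
def plane(c,uv,z):
    o,d=ray(c,uv); return o+d*(z-o[2])/d[2]
def tri(obs):
    A=np.zeros((3,3));b=np.zeros(3)
    for c,uv in obs:
        o,d=ray(c,uv);P=np.eye(3)-np.outer(d,d);A+=P;b+=P@o
    p=np.linalg.solve(A,b)
    return p,max(np.linalg.norm((np.eye(3)-np.outer(d,d))@(p-o)) for o,d in [ray(c,uv) for c,uv in obs])
def proj(c,p):
    T=np.linalg.inv(c["world_from_camera"]);q=c["intrinsics"]@(T[:3,:3]@p+T[:3,3]);return q[:2]/q[2]
def down(yaw):  # tool y axis (closing line) along world angle yaw+90deg; tool x along yaw
    return (R.from_euler('z',yaw)*R.from_euler('x',np.pi)).as_rotvec()
def snap(name):
    c=calibration("wrist"); im=np.ascontiguousarray(capture("wrist")[:,:,::-1]); cv2.imwrite(f"pics/{name}.png",im)
    np.savez(f"pics/{name}.npz",intrinsics=c["intrinsics"],world_from_camera=c["world_from_camera"]); return c,im
E
python3 - <<'E'
from h import *
s,d=calibration("scene"),calibration("side")
for n,a,b in [("cap1",(191,140),(216,286)),("cap2",(210,143),(232,313)),("block",(264,168),(221,190)),("handle",(327,232),(246,117)),("flask",(213,224),(320,160)),("drop",(251,258),(307,140)),("green",(220,160),(231,256)),("p1",(217,133),(180,316)),("p2",(231,138),(175,288)),("carton",(160,214),(343,237))]:
    p,e=tri([(s,a),(d,b)]);print(n,p.round(3),round(e,4))
print(R.from_rotvec(get_obs()["orientation"]).as_matrix().round(2))
E
```

```text
cap1 [ 0.461 -0.292  0.091] 0.026
cap2 [ 0.443 -0.297  0.045] 0.0279
block [ 0.472 -0.011  0.089] 0.0051
handle [0.574 0.264 0.079] 0.0023
flask [0.735 0.048 0.092] 0.0016
drop [0.732 0.166 0.055] 0.0002
green [ 0.478 -0.181  0.052] 0.0017
p1 [ 0.36  -0.31   0.054] 0.0016
p2 [ 0.354 -0.246  0.055] 0.0001
carton [ 0.749 -0.149  0.025] 0.0011
[[ 0.95  0.32 -0.  ]
 [ 0.32 -0.95  0.  ]
 [ 0.   -0.   -1.  ]]
```

```bash
python3 - <<'E'
from h import *
s,d=calibration("scene"),calibration("side")
for a,b in [((191,140),(232,313)),((210,143),(216,286))]: print(tri([(s,a),(d,b)]))
for n,p in [("A",(0.46,-.27,.27)),("B",(.46,-.13,.30)),("C",(.47,.05,.30)),("D",(.54,.2,.30))]:
    goto(p,down(0)); snap(n); print(n,get_obs()["time"],get_obs()["joint_pos"].round(2))
ims=[cv2.imread(f"pics/{n}.png") for n in "ABCD"]
cv2.imwrite("pics/m.png",cv2.resize(np.vstack([np.hstack(ims[:2]),np.hstack(ims[2:])]),(800,600),interpolation=cv2.INTER_AREA))
E
```

```text
(array([ 0.46504562, -0.32654264,  0.06706134]), np.float64(0.00017670172361368986))
(array([ 0.43934141, -0.26156763,  0.06764562]), np.float64(0.00016901293263875836))
A 1.75 [-0.74  0.35  1.6  -0.    1.19  0.83]
B 2.425 [-0.51  0.23  1.69 -0.    1.22  1.06]
C 3.225 [-0.13  0.23  1.7  -0.    1.22  1.44]
D 3.975 [ 0.16  0.38  1.46 -0.    1.3   1.73]
```

View pics/m.png

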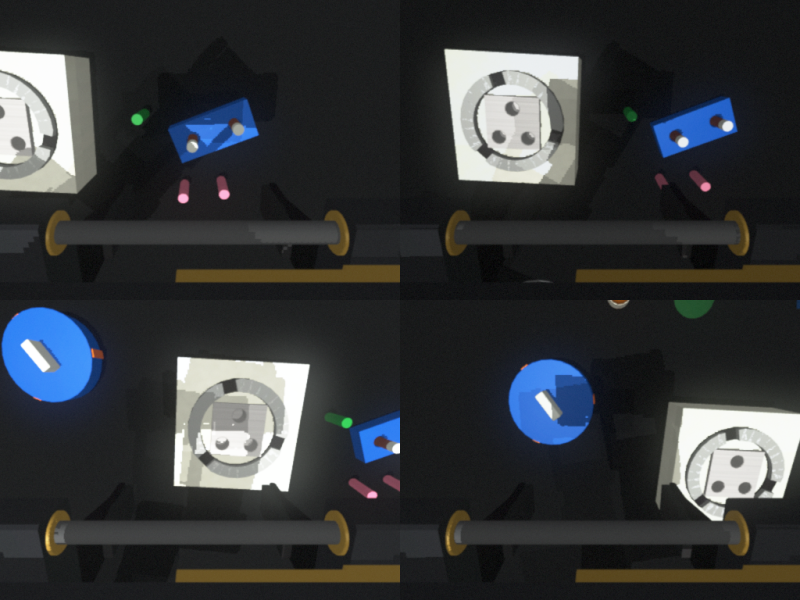

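The mosaic (A, B / C, D; scale 1/1.28) shows the heater with its bores and three dark notches. In B the notches are at mosaic (497,77), (557,125), (485,152). The two white-capped amber vials are in the blue rack at B (682,141) and (727,125). The green and pink look-alikes stand apart. The cover is at C (50,352) with orange lugs. Next is an enlarged crop to confirm.

```bash
python3 - <<'E'
import cv2,numpy as np
B=cv2.imread("pics/B.png");C=cv2.imread("pics/C.png");D=cv2.imread("pics/D.png")
up=lambda i,f:cv2.resize(i,None,fx=f,fy=f,interpolation=cv2.INTER_CUBIC)
a=up(B[50:250,50:250],2); b=up(B[110:210,310:450],2.8571)[:,:400]
c=up(D[65:195,130:260],2); 
o=np.zeros((600,800,3),np.uint8); o[:400,:400]=a; o[:b.shape[0],400:400+b.shape[1]]=b; o[320:320+260,500:760]=c
o[400:600,0:400]=cv2.resize(C[0:135,0:270],(400,200)); cv2.imwrite("pics/crop1.png",o)
E
```

```text
(no output)
```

View pics/crop1.png

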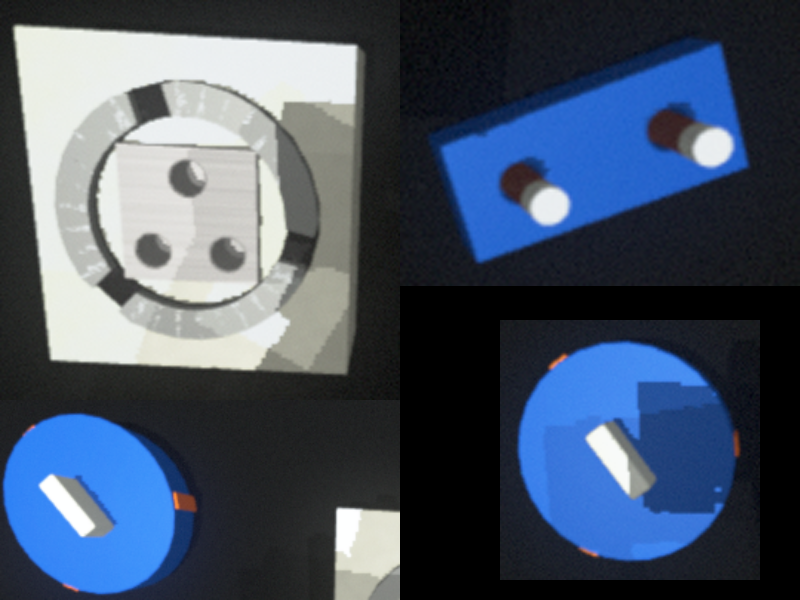

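The crop confirms two amber, white-capped vials in the blue rack. In B the cap tops are at ≈(419,161) and (362,182). The bore mouths are at ≈(143,139), (126,175), (164,177), with dark notches round the ring. The cover's handle points at its upper-left orange lug. Now I'll take two closer views and measure.

```bash
cat > meas.py <<'E'
from h import *
def load(n): return dict(np.load(f"pics/{n}.npz")),cv2.imread(f"pics/{n}.png")
def near(mask,uv,r=18,amin=15):
    n,l,st,ce=cv2.connectedComponentsWithStats(mask.astype(np.uint8))
    k=[i for i in range(1,n) if st[i,4]>=amin and np.hypot(*(ce[i]-uv))<r]
    if not k:return None
    i=min(k,key=lambda i:np.hypot(*(ce[i]-uv)))
    pts=np.argwhere(l==i)[:,::-1].astype(np.float32); return ce[i],st[i,4],cv2.minEnclosingCircle(pts)
def sat(im): return cv2.cvtColor(im,cv2.COLOR_BGR2HSV)
E
python3 - <<'E'
from meas import *
for n,p in [("E",(.43,-.01,.25)),("F",(.45,-.17,.28))]:
    goto(p,down(0)); dwell(.2); snap(n)
B=load("B")[0]
caps=[plane(B,u,.072) for u in [(419.5,161.1),(362.5,182.1)]]
bores=[plane(B,u,.093) for u in [(143.5,139),(126,175),(164,177)]]
print("caps",caps,"bores",bores)
notch=[plane(B,u,.09) for u in [(125,101),(199,174),(108,194)]]
print("notch",notch)
obs={}
for n in "ABCEF":
    c,im=load(n); g=im.min(2); gr=cv2.cvtColor(im,cv2.COLOR_BGR2GRAY)
    for nm,ps,mk,am in [("cap",caps,g>150,30),("bore",bores,gr<115,60),("notch",notch,gr<85,40)]:
        for i,p in enumerate(ps):
            uv=proj(c,p)
            if not(5<uv[0]<507 and 5<uv[1]<270): continue
            r=near(mk,uv,10,am)
            if r: print(n,nm,i,uv.round(1),r[0].round(1),r[1],np.round(r[2][0],1),round(r[2][1],1), 'exp r',round(.00975*334/ (np.linalg.inv(c["world_from_camera"])@np.r_[p,1])[2],1))
ims=[cv2.imread(f"pics/{n}.png")[:260] for n in "EF"]
E
```

```text
caps [array([ 0.46527656, -0.3312545 ,  0.072     ]), array([ 0.43934362, -0.26594022,  0.072     ])] bores [array([ 0.49364892, -0.01215871,  0.093     ]), array([0.45286026, 0.01159028, 0.093     ]), array([ 0.45058237, -0.03146213,  0.093     ])]
notch [array([0.5338385 , 0.00484423, 0.09      ]), array([ 0.45343564, -0.07105253,  0.09      ]), array([0.42931245, 0.03624339, 0.09      ])]
A cap 0 [305.9 165.7] [304.9 165.9] 133 [304.9 165.7] 6.5 exp r 8.8
A cap 1 [246.7 188.3] [246.1 187.3] 142 [246.1 187.7] 7.0 exp r 8.7
A bore 2 [ 23.8 183.4] [ 23.1 183.1] 190 [ 23.  183.5] 8.9 exp r 9.3
A notch 1 [ 62.5 180.1] [ 64.2 180.5] 226 [ 65.9 178.9] 12.5 exp r 9.2
B cap 0 [419.5 161.1] [418.8 161.1] 149 [418.9 161. ] 7.2 exp r 8.2
B cap 1 [362.5 182.1] [361.8 181.7] 142 [361.7 181.5] 6.8 exp r 8.0
B bore 0 [143.5 139. ] [141.4 139.7] 152 [143. 139.] 8.6 exp r 8.8
B bore 1 [126. 175.] [125.3 175.3] 162 [126.1 174.3] 8.3 exp r 8.6
B bore 2 [164. 177.] [162.3 177.6] 160 [163.2 176.8] 8.1 exp r 8.5
B notch 0 [125. 101.] [124.  101.1] 248 [124.1 101.3] 10.5 exp r 9.1
B notch 1 [199. 174.] [
[... 241 characters left out ...]
.0 exp r 8.3
E cap 1 [496.7 167.8] [496.6 166.9] 191 [496.8 167.2] 8.3 exp r 9.3
E bore 0 [254.2 114.8] [255.9 119.2] 123 [254.3 114.7] 10.9 exp r 10.4
E notch 0 [235.7  69. ] [237.5  68.2] 380 [237.5  68.5] 13.7 exp r 10.7
F cap 0 [397.1 155.2] [396.4 155.3] 166 [396.5 155.5] 7.5 exp r 8.7
F cap 1 [337.  177.5] [336.1 177.1] 152 [336.1 177.2] 7.2 exp r 8.5
F bore 0 [100.8 130.5] [ 99.3 130.4] 216 [100.4 130.1] 9.6 exp r 9.4
F bore 1 [ 83.6 169. ] [ 83.6 168.8] 218 [ 83.5 169. ] 9.0 exp r 9.1
F bore 2 [124.  171.2] [122.2 171.4] 191 [123. 171.] 8.9 exp r 9.1
F notch 0 [79.9 89.6] [77.8 90.5] 307 [76.5 92. ] 13.6 exp r 9.7
F notch 1 [161.5 168.2] [162.3 168.3] 256 [164.4 166.2] 13.8 exp r 9.0
```

```bash
python3 - <<'E'
from meas import *
L={n:load(n) for n in "ABCDEF"}
T=lambda o:(lambda r:(r[0].round(4),round(r[1],4)))(tri([(L[n][0],u) for n,u in o]))
print("cap0",T([("A",(304.9,165.9)),("B",(418.8,161.1)),("F",(396.4,155.3))]))
print("cap1",T([("A",(246.1,187.3)),("B",(361.8,181.7)),("F",(336.1,177.1)),("E",(496.6,166.9))]))
print("bore0",T([("B",(143,139)),("F",(100.4,130.1)),("E",(254.3,114.7))]))
print("bore1",T([("B",(126.1,174.3)),("F",(83.5,169))]))
print("bore2",T([("B",(163.2,176.8)),("F",(123,171)),("A",(23,183.5))]))
for i,o in enumerate([[("B",(124,101.1)),("C",(293.5,109.7)),("E",(237.5,68.2)),("F",(77.8,90.5))],[("A",(64.2,180.5)),("B",(199.9,173.8)),("F",(162.3,168.3))],[("C",(263.6,202.4))]]):
    print("notch",i,[plane(L[n][0],u,.088)[:2].round(4) for n,u in o], T(o) if len(o)>1 else '')
# cover
for n in "CD":
    c,im=L[n]; h=sat(im); 
    org=(h[...,0]<14)&(h[...,1]>150)&(h[...,2]>90); org[270:]=0
    k,l,st,ce=cv2.connectedComponentsWithStats(org.astype(np.uint8))
    for i in range(1,k):
        if st[i,4]>4 and st[i,0]<300: print(n,"orange",ce[i].round(1),st[i,4],plane(c,ce[i],.015)[:2].round(4))
    blue=((h[...,0]>100)&(h[...,0]<125)&(h[...,1]>120)&(h[...,2]>60)).astype(np.uint8)
    k,l,st,ce=cv2.connectedComponentsWithStats(blue); i=1+st[1:,4].argmax(); reg=(l==i).astype(np.uint8)
    cn=max(cv2.findContours(reg,0,2)[0],key=cv2.contourArea); fill=cv2.drawContours(np.zeros_like(reg),[cn],-1,1,-1)
    wh=((h[...,1]<60)&(im.min(2)>185)&(fill>0)).astype(np.uint8)
    k,l,st,ce=cv2.connectedComponentsWithStats(wh); i=1+st[1:,4].argmax()
    pts=np.argwhere(l==i)[:,::-1].astype(np.float32); r=cv2.minAreaRect(pts); bp=[plane(c,u,.082)[:2] for u in cv2.boxPoints(r)]
    print(n,"handle",ce[i].round(1),st[i],r,plane(c,ce[i],.082)[:2].round(4)); 
    for a in range(2): e=bp[a+1]-bp[a]; print("  edge",np.linalg.norm(e).round(4),np.arctan2(e[1],e[0]).round(3))
    np.save(f"pics/h{n}.npy",ce[i])
print("handle tri",T([(n,np.load(f"pics/h{n}.npy")) for n in "CD"]))
E
```

```text
cap0 (array([ 0.4654, -0.33  ,  0.0729]), np.float64(0.0001))
cap1 (array([ 0.4402, -0.265 ,  0.0725]), np.float64(0.0005))
bore0 (array([ 0.4939, -0.0122,  0.0941]), np.float64(0.0003))
bore1 (array([0.4534, 0.0112, 0.0938]), np.float64(0.0004))
bore2 (array([ 0.4507, -0.0304,  0.0928]), np.float64(0.0003))
notch 0 [array([0.5337, 0.0067]), array([0.5352, 0.0024]), array([0.5347, 0.0033]), array([0.533 , 0.0081])] (array([0.5341, 0.0033, 0.0971]), np.float64(0.0015))
notch 1 [array([ 0.4524, -0.0716]), array([ 0.4532, -0.0718]), array([ 0.4528, -0.0714])] (array([ 0.4529, -0.0716,  0.0882]), np.float64(0.0004))
notch 2 [array([0.4288, 0.0338])] 
C orange [124.1  68.3] 117 [0.5817 0.208 ]
C handle [44.9 70.9] [ 27  51  37  41 570] ((45.04917907714844, 70.95901489257812), (46.3493537902832, 12.419577598571777), 50.19443130493164) [0.5748 0.2689]
  edge 0.0139 -0.98
  edge 0.0435 -2.523
D orange [275.2   0.9] 9 [0.7254 0.1696]
D orange [280.    1.4] 10 [0.7249 0.1639]
D orange [285.7   1.4] 13 [0.7249 0.1571]
D orange [158.2  84.8] 13 [0.6308 0.3162]
D orange [248.2 127.8] 12 [0.577 0.202]
D handle [185.1 132.2] [173 118  22  34 329] ((187.0600128173828, 134.0800018310547), (35.400001525878906, 11.200000762939453), 53.13010025024414) [0.5789 0.2725]
  edge 0.0128 -0.96
  edge 0.0385 -2.527
handle tri (array([0.5765, 0.2754, 0.0698]), np.float64(0.0011))
```

```bash
cat >> h.py <<'E'
def fz(): return get_obs()["ft_force"][2]
def st(m=""): o=get_obs(); print(m,"t",round(o["time"],2),"tcp",o["tcp_pos"].round(4),"f",o["ft_force"].round(1),"w",round(o["grip_width"],3),"ff",round(o["finger_force"],1))
def pick(xy):
    command_gripper(.5,15)
    goto((*xy,.11),down(0)); movel((*xy,.047),.12); command_gripper(0.0,15); st("gripped")
    movel((*xy,.17),.2); st("lifted")
def lower(xy,z0,z1,step=.003,lim=4,rate=.06):
    f0=fz(); z=z0
    while z>z1+1e-6:
        z=max(z-step,z1); movel((*xy,z),rate)
        if fz()-f0>lim: return z
    return z
E
python3 - <<'E'
from h import *
pick((.4402,-.265))
b=np.array((.4939,-.0122))
goto((*b,.17),down(0)); movel((*b,.133),.12); st("above")
z=lower(b,.133,.115); st(f"z {z}")
E
```

```text
gripped t 9.2 tcp [ 0.4403 -0.2652  0.0472] f [-0.1 -0.6  2.2] w 0.178 ff 15.0
lifted t 9.97 tcp [ 0.4395 -0.2644  0.1692] f [-0.5 -0.  -0.5] w 0.177 ff 15.0
above t 11.43 tcp [ 0.494  -0.0132  0.1328] f [ 0.5 -0.3 -0.4] w 0.177 ff 15.0
z 0.115 t 12.93 tcp [ 0.4937 -0.0122  0.1148] f [-0.3 -0.3  0.1] w 0.179 ff 15.0
```

```bash
python3 - <<'E'
from h import *
b=np.array((.4939,-.0122))
z=lower(b,.115,.0965,.005); st(f"z {z}")
command_gripper(.35); movel((*b,.17),.2)
pick((.4654,-.330))
b=np.array((.4507,-.0304))
goto((*b,.17),down(0)); movel((*b,.133),.12); st("above")
z=lower(b,.133,.112,.004); st(f"z {z}")
if z<.1125:
    z=lower(b,.112,.0965,.005); st(f"z {z}")
E
```

```text
z 0.0965 t 13.93 tcp [ 0.4939 -0.0122  0.0964] f [-0.2  0.2 -0.1] w 0.181 ff 15.0
gripped t 18.15 tcp [ 0.4655 -0.3302  0.0473] f [ 0.7 -0.5  1.6] w 0.179 ff 15.0
lifted t 18.92 tcp [ 0.4647 -0.3293  0.1691] f [0.1 0.6 0.1] w 0.18 ff 15.0
above t 20.52 tcp [ 0.4511 -0.0313  0.1328] f [ 0.4 -1.4  0.6] w 0.177 ff 15.0
z 0.112 t 22.02 tcp [ 0.4507 -0.0304  0.112 ] f [ 0.1  0.1 -0.4] w 0.181 ff 15.0
z 0.0965 t 23.02 tcp [ 0.4508 -0.0304  0.0966] f [ 0.9  0.2 -0.2] w 0.178 ff 15.0
```

Both are in. I'll release, check the vials and ring, then look closely at the cover.

```bash
python3 - <<'E'
from h import *
b=np.array((.4507,-.0304))
command_gripper(.35); movel((*b,.17),.2)
goto((.46,-.02,.27),down(0)); dwell(.1); c,im=snap("G")
command_gripper(.6)
goto((.57,.25,.20),down(.62)); dwell(.15); c2,im2=snap("H"); st()
o=np.zeros((384,800,3),np.uint8); o[:,:400]=cv2.resize(im[40:232,140:340],(400,384),interpolation=cv2.INTER_CUBIC); o[:300,400:]=cv2.resize(im2,(400,300),interpolation=cv2.INTER_AREA)
cv2.imwrite("pics/crop2.png",o)
E
```

```text
t 26.83 tcp [0.5704 0.2486 0.2007] f [-0.2  0.2  0.3] w 0.597 ff 0.0
```

View pics/crop2.png

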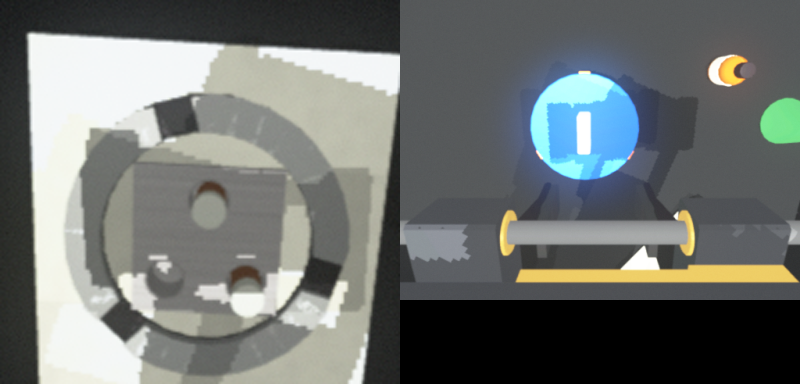

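Both vials stand upright in bores at crop left (208,208) and (247,300), with the third bore empty. The notches are clear at (178,117), (322,278), (124,324). On the right, the cover's handle is at (584,133) and one lug is dead ahead at (584,72), along the handle.

```bash
python3 - <<'E'
from meas import *
c,im=load("G"); gr=cv2.cvtColor(im,cv2.COLOR_BGR2GRAY); P=[]
for uv in [(229,98.5),(301,179),(202,202)]:
    r=near(gr<75,np.array(uv),10,40); print(r); P.append(plane(c,r[0] if r else uv,.088)[:2])
P=np.array(P); ctr=P.mean(0); d=P-ctr; print("ring",ctr, np.hypot(*d.T), np.arctan2(d[:,1],d[:,0])+np.array([0,2.0944,-2.0944]))
for uv in [(244,145),(263,190)]:
    print("cap top",plane(c,uv,.121))
hc=[]
c,im=load("H"); h=sat(im)
wh=((h[...,1]<70)&(im.min(2)>150)).astype(np.uint8); wh[:90]=0; wh[235:]=0
k,l,s,ce=cv2.connectedComponentsWithStats(wh)
i=min(range(1,k),key=lambda i:np.hypot(*(ce[i]-(236,170)))); print(s[i],ce[i])
r=cv2.minAreaRect(np.argwhere(l==i)[:,::-1].astype(np.float32)); print(r)
bp=[plane(c,u,.082)[:2] for u in cv2.boxPoints(r)]
for a in range(2): e=bp[a+1]-bp[a]; print("edge",np.linalg.norm(e),np.arctan2(e[1],e[0]))
print("handle",np.mean(bp,0))
print("tri C,H",tri([(load("C")[0],(44.9,70.9)),(c,r[0])]))
org=((h[...,0]<14)&(h[...,1]>80)&(h[...,2]>120)).astype(np.uint8); org[230:]=0
k,l,s,ce=cv2.connectedComponentsWithStats(org)
for i in range(1,k):
    if s[i,4]>4 and s[i,0]<320: print("org",ce[i],s[i],plane(c,ce[i],.02)[:2])
E
```

```text
(array([232.11578947, 101.45263158]), np.int32(95), ((231.20713806152344, 100.24285888671875), 7.7627644538879395))
(array([299.67158672, 177.47601476]), np.int32(271), ((298.0730285644531, 177.30056762695312), 12.6787109375))
(array([201.66666667, 199.31924883]), np.int32(213), ((202.5, 199.0), 10.547611236572266))
ring [ 0.47173209 -0.01239544] [0.0608673  0.06091771 0.06267936] [0.19650742 0.23056497 0.21283925]
cap top [ 0.49356786 -0.01280793  0.121     ]
cap top [ 0.45004209 -0.0309463   0.121     ]
[226 143  18  55 941] [234.8554729  169.80765143]
((234.5, 170.0), (54.0, 17.0), 90.0)
edge 0.014330392349129206 -0.9515550091300868
edge 0.047719625939035136 -2.5302392019454083
handle [0.57655386 0.26998032]
tri C,H (array([0.5756503 , 0.27032558, 0.07901267]), np.float64(0.000781596043569609))
org [295.8        198.46666667] [292 194   8  10  15] [0.57621955 0.1928963 ]
```

```bash
python3 - <<'E'
from h import *
x=np.array((.5755,.2697)); y0=.619
movel((*x,.13),.2,down(y0)); movel((*x,.060),.1); st("at handle")
command_gripper(0.0,45); dwell(.1); st("grip")
movel((*x,.075),.1); st("lift1"); movel((*x,.22),.2)
r=np.array((.472,-.0115))
movel((*r,.22),.2,down(.228)); movel((*r,.165),.12); dwell(.2); st("above ring")
z=lower(r,.165,.148,.002,5); st(f"z {z}")
E
```

```text
at handle t 28.2 tcp [0.5761 0.2698 0.0606] f [ 0.2 -0.   0.4] w 0.599 ff 0.0
grip t 29.03 tcp [0.5753 0.2699 0.06  ] f [-0.9  0.7  0.2] w 0.159 ff 45.0
lift1 t 29.33 tcp [0.576  0.2696 0.0753] f [ 0.3 -0.1 -4.3] w 0.156 ff 45.0
above ring t 32.67 tcp [ 0.4727 -0.0116  0.1658] f [-0.4 -0.5 -3.9] w 0.154 ff 45.0
z 0.148 t 34.92 tcp [ 0.4722 -0.0116  0.149 ] f [-1.6  0.4  4.6] w 0.157 ff 45.0
```

It dropped past the ring top (contact at TCP 0.149, which is the home height). I'll release and check.

```bash
python3 - <<'E'
from h import *
r=np.array((.472,-.0115))
movel((*r,.149),.05); st("relax"); command_gripper(.5); st("open")
movel((*r,.23),.2)
goto((.42,-.02,.30),down(0)); dwell(.3); c,im=snap("I"); st()
goto((.35,-.30,.33),down(0)); dwell(.3)
s=np.ascontiguousarray(capture("side")[:,:,::-1]); e=np.ascontiguousarray(capture("scene")[:,:,::-1])
o=np.zeros((600,800,3),np.uint8)
o[:300,:400]=cv2.resize(im,(400,300),interpolation=cv2.INTER_AREA); o[:300,400:]=cv2.resize(s[130:280,130:330],(400,300),interpolation=cv2.INTER_CUBIC)
o[300:,:400]=cv2.resize(e[130:245,185:338],(400,300),interpolation=cv2.INTER_CUBIC); o[300:,400:]=cv2.resize(e,(400,300))
cv2.imwrite("pics/fin.png",o)
E
```

```text
relax t 35.17 tcp [ 0.472  -0.0115  0.149 ] f [-0.1  0.4 -0.7] w 0.156 ff 45.0
open t 35.98 tcp [ 0.472  -0.0115  0.149 ] f [-1.2  0.8 -0.3] w 0.497 ff 0.0
 t 37.33 tcp [ 0.42   -0.0199  0.299 ] f [-0.6  0.8 -0.1] w 0.501 ff 0.0
```

View pics/fin.png

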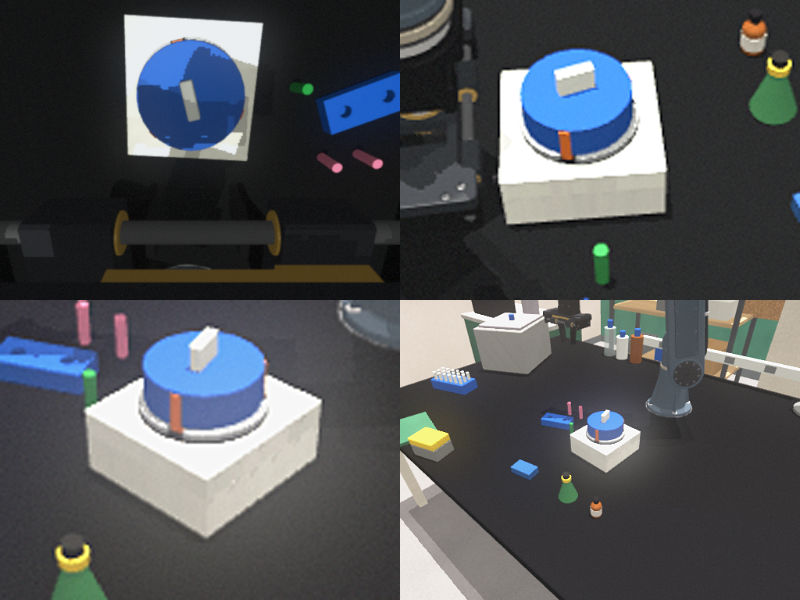

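The cover sits level on the ring: its skirt is on the steel all round and the orange stripes run down into the notches. The rack is empty and the bystanders are untouched, so I'm handing in.

```bash
python3 -c "
from station import *
print(get_obs()['time']); print(job_done())"
```

```text
38.8417
the job is handed in; nothing more can be done
None
```

I handed the job in at 38.8 s: both vials are in heater bores, and the cover was lowered to its home height and looks level, with its lugs in the notches; the flask, carton and dropper bottle were not touched.

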